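# Make the microtome safe before changing the block

## Robot

A 6-joint arm with a two-finger parallel gripper is mounted at the origin on a cart in front of the work surface, level with it; the furniture and walls round the work are solid. World frame = base frame: x ahead of the robot, y to its left, z up, the work surface at z = 0. Lengths are in mm, angles in degrees, forces in N, time in s.
With the tool pointing down it reaches from about 325 to 925 mm from the base axis. Payload 3.1 kg.
Tool frame: the origin (TCP) lies at the very end of the fingers, on their centre line; the grasp point (between the pads) lies grasp_offset behind it (grasp_offset is the distance from the TCP to the grasp point, in mm); z points along the fingers, y is the line along which they close (so a half turn about z gives the same grasp; the last joint's range is limited). The gripper opens to 85 mm and grips with 20 to 120 N. Pads are 22 mm wide; open, the fingers measure 114 mm over their backs; the gripper's body (76 mm by 85 mm) begins 54 mm behind the grasp point. The pads swing forward as they close: fully open they stand 13 mm farther back than shut.
Start: joints at [-79.939, 12.427, 92.441, -0, 75.132, -6.429], TCP at [177.423, -599.3, 231.3] pointing down, gripper open.
Joint ranges: [-157.48, 157.48], [-44.54, 120.13], [17.64, 146.25], [-64.5, 244.5], [7.68, 150.69], [-147.95, 147.95]. Speed limits (degrees/s): [159.86, 159.86, 180, 180, 180, 180].

## Interface

Orientations are given as [roll, pitch, yaw] about the fixed x, y, z axes, in that order (R = Rz(yaw) Ry(pitch) Rx(roll)).
In Python, from station import * gives the robot as it stands. Calls block until the motion is done:
- goto(position, orientation): joint-space move of the TCP to a pose.
- move_l(position, attitude=None, speed=150): straight line of the TCP; attitude=None keeps the orientation; speed is the mean speed in mm/s.
- move_j(angles): joint-space move.
- grip(opening, squeeze=None): finger opening in mm; squeeze is the grip in N (None keeps the last); returns when the fingers have stopped.
- wait(seconds).
- solve_ik(position, orientation): joint angles nearest the present ones, or None.
- get_obs(): the state.
- get_image(name): name is "side" or "top"; returns the picture (400x640x3 uint8, red, green, blue); there is no depth.
- get_calibration(name): a dict with "fx", "fy", "cx", "cy" (pixels), "D" ([k1, k2, p1, p2, k3] as OpenCV has them; the pictures are not rectified), "R" (3x3) and "t" (3): a world point X has camera coordinates R X + t. Camera axes: x right, y down, z forward; pixel columns grow to the right and rows downward; lengths in mm; the calibration is good to about 2 mm. A picture is of the moment at which its call begins. get_calibration takes no time and is no camera call.
A pose or a line that the arm cannot do raises Unreachable and nothing moves.
- sign_off(): hands the job in; it is judged then, once.
Trained networks look in the newest picture that a camera, given by its name, has taken for a name from the list of things; names that differ only in an ending like _2 or _b are one class to them, and where a whole thing is asked for, a point or a joint stands for the part that bears it (a point fixed in the world has none). Each returns a list of dicts, best first, with "score" (0 to 1); they miss things now and then, are a little off and sometimes report something else, mostly with a low value. They report only what shows in the picture. A call takes as long as a camera call.
- spot_in(name, camera): "extent" ([centre column, centre row, width, height] in pixels, round what is visible of it).
- regions_of(name, camera): "region" (400x640 bool, what is visible of it) and "extent" ([centre column, centre row, width, height] in pixels, round what is visible of it).
The state is a dict: "t": time; "joint_pos": joint angles; "qvel": joint speeds; "effort": joint torques, N m; "tcp_pos": TCP position; "ee_rot": TCP orientation; "wrist_force": force on the tool from outside, world axes, zero at the start; "moment": the same for the moment, N m; "grip_width": finger opening in mm; "grip_force": force on a finger pad.
Only numpy, scipy, OpenCV 4.12 (cv2) and the standard library are available. Lean on these libraries where they do the work, as an engineer would, in place of code of your own. Each camera call takes 0.05 s, during which the arm holds its last target. There are 200 camera calls.

## Task

Make the rotary microtome safe so that the tissue block can be changed. Nothing is to be gripped: with a fingertip, first push the handwheel's crank grip round, away from you, until it stands straight up, then push the red-knobbed lock lever fully home so that its tooth drops into the notch of the wheel, and last push the red guard by its ball up and over until it rests over the blade. Do not touch the blade or the wax block, do not pinch or hold the grip, knob or ball between the fingers, and leave the things standing around where they are.

Things in the scene. Friction and masses are not known exactly. Their poses are not given: they have to be found in the camera images.
- microtome: White and grey rotary microtome, fixed to the bench; base 300 x 200 mm, hood 196 mm high with a tool tray on top. Origin on the bench under the hood's front face, mid-width; base front edge 165 mm nearer the operator. Its x axis points away from the operator, y to the operator's left, z up: all offsets (x, y, z) in these notes are in this frame, in mm from this origin.
- wheel_axis (a point): Centre of the handwheel, at (45, -125, 120): a disc of 78 mm radius, 18 mm thick, on the microtome's right side, turning about an axis along y. It drives the specimen head on the hood's front up and down; with the crank grip at the top the block hangs clear above the blade, the head then filling x -62 to 0, y -25 to 25, z 122 to 172.
- crank_grip (a point): Middle of the black crank grip, a round bar 22 mm in diameter and 70 mm long (y -210 to -140), parallel to the wheel's axis and standing out to the right from the wheel's outer face. It goes round 60 mm from the wheel's axis.
- handwheel (a joint): Handwheel angle q, rad: 0 = crank grip straight up, positive = grip leaning to the operator; starts between 0.5 and 1.0, turns from -0.4 to 1.4, stays where it is left (friction 0.1 N m: 2 to 4 N at the grip) and can be pushed back if it has gone too far. Grip middle = (45 - 60 sin q, -175, 120 + 60 cos q).
- lever_pin (a point): Pivot of the lock lever, at (-52, -125, 45): the lever is an upright steel rod in front of the wheel's rim, in the wheel's plane, turning about a level pin along y.
- lever_knob (a point): Centre of the red ball knob, 22 mm in diameter, at the top of the lock lever, 120 mm from its pin.
- lock_lever (a joint): Lock lever angle q, rad: 0 = home (upright, tooth in the V-notch of the wheel's rim), positive = leaning to the operator; starts between 0.35 and 0.5 (stop). Knob = (-52 - 120 sin q, -125, 45 + 120 cos q). Stays where left (1 N at the knob). The tooth enters only with the handwheel within about 0.08 of 0 and then centres and locks it; else it meets the rim and stops near 0.1.
- guard_hinge (a point): Middle of the blade guard's hinge axis, at (-75, 0, 75), along y. The guard is a red bail of 6 mm wire on the knife holder; its cross bar runs from y -53 to 53, 42 mm from the axis.
- guard_lug (a point): Centre of the red ball, 14 mm in diameter, on the left end (y = 53) of the blade guard, 66 mm from the hinge axis.
- blade_guard (a joint): Blade guard angle q, rad: 0 = closed against its stop, cross bar over the blade's edge; positive = swung down to the operator; starts between 1.0 and 1.4. Ball = (-75 + 66 sin(0.35 - q), 53, 75 + 66 cos(0.35 - q)). Stays where it is left (about 0.6 N at the ball).
- blade: The blade, a thin steel strip 80 mm long along y, cutting edge upward, in the steel knife holder; origin at the middle of the edge, at (-64, 0, 107). Not to be touched.
- block: Tissue block in the clamp of the specimen head: a pink cassette 40 x 28 mm with an ivory wax block facing the operator. Origin on the hood's front face level with the block's middle, the wax face 62 mm in front of it; at z = 147 with the crank grip up, 20 mm lower for each rad of handwheel angle. Not to be touched.
- forceps: steel forceps lying in the tool tray on the hood, 126 mm long; origin under the middle. Leave alone.
- petri_dish: small clear dish with a pale ring in it, 69 mm wide, 13 mm high, on the bench to the right of the microtome; origin under its middle. Leave alone.
- beaker: glass beaker with clear content, 60 mm wide, 70 mm high, on the bench to the right of the handwheel; origin under its middle. Leave alone.
- jar_orange: staining jar with orange content, 75 mm wide, 93 mm high, standing farther right; origin under its middle. Leave alone.
- marker_blue: blue marker pen lying at the front left of the bench, 128 mm long; origin under its middle. Leave alone.

How it is judged:
By the outcome, as a careful person would: the job done as asked, in the order asked, and still so for the second after the job is handed in, with the robot touching nothing.
It also fails if it takes over 61 s, if anything falls off the work surface, if the arm or the gripper's body presses on something with over 40 N, if the wrist force passes 120 N, or if a joint passes its speed limit or range.

## Working session

There is one attempt and no reset: what is moved stays moved. The work goes in short steps, each a Python script; the robot and the scene stay as the last script left them, time stands still between calls to the robot, and variables do not carry over. Pictures are saved under pics/ and viewed, at most 10 in all, crops included, and the job is handed in when it is done.

```bash
mkdir -p pics; ls; python3 - <<'E'
from station import *
import cv2
for n in("side","top"):
    im=get_image(n); cv2.imwrite(f"pics/{n}0.png",im[:,:,::-1])
    c=get_calibration(n); print(n,{k:(v if k not in'Rt' else [list(map(lambda a:round(float(a),3),r)) if hasattr(r,'__len__') else round(float(r),1) for r in v]) for k,v in c.items()})
    for o in("microtome","crank_grip","lever_knob","guard_lug","blade","handwheel","lock_lever","blade_guard","beaker","petri_dish","jar_orange","block"):
        print(o,[(round(d["score"],2),[round(float(x),1) for x in d["extent"]]) for d in spot_in(o,n)[:2]])
print(get_obs())
E
```

```text
pics
side {'fx': 500.30067515285845, 'fy': 500.30067515285845, 'cx': 325.68776502720794, 'cy': 199.08328124807358, 'D': array([0.00259605, 0.        , 0.        , 0.        , 0.        ]), 'R': [[-0.979, -0.202, 0.025], [-0.111, 0.424, -0.899], [0.171, -0.883, -0.438]], 't': [484.2, 239.2, 1347.4]}
microtome [(0.69, [290.1, 239.6, 119.3, 104.1])]
crank_grip [(0.6, [282.6, 203.1, 42.6, 40.5])]
lever_knob [(0.73, [320.1, 213.9, 21.1, 35.2])]
guard_lug [(0.45, [324.5, 246.8, 23.7, 31.3]), (0.45, [382.6, 225.9, 20.7, 13.6])]
blade []
handwheel [(0.97, [279.6, 205.4, 40.3, 33.1])]
lock_lever [(0.7, [319.4, 216.2, 13.2, 27.2])]
blade_guard [(0.69, [325.1, 248.4, 16.9, 33.5]), (0.69, [319.0, 216.6, 14.7, 29.5])]
beaker [(0.53, [342.8, 206.8, 14.7, 26.8])]
petri_dish [(0.49, [382.6, 228.0, 23.5, 18.0])]
jar_orange [(0.82, [346.6, 188.4, 18.8, 30.3])]
block [(0.46, [306.8, 230.6, 11.0, 7.3])]
top {'fx': 381.178604150524, 'fy': 381.178604150524, 'cx': 319.8460575921592, 'cy': 196.04128561751838, 'D': array([0.02854759, 0.        , 0.        , 0.        , 0.        ]), 'R': [[0.029, -0.999, -0.
[... 661 characters left out ...]
.2, 188.9, 12.0, 6.9])]
{'t': 1.3, 'joint_pos': array([-7.99396473e+01,  1.24261396e+01,  9.24413976e+01,  1.29964840e-03,
        7.51317591e+01, -6.42734653e+00]), 'qvel': array([-0.04704784,  0.04425931, -0.10278005, -0.02840253, -0.09376449,
       -0.03132659]), 'effort': array([ 2.62174559e-03, -3.96886468e+01, -3.04241753e+01,  6.56382349e-05,
        8.52900066e-04, -4.54035657e-06]), 'tcp_pos': array([ 177.42359067, -599.29955973,  231.31097451]), 'ee_rot': array([ 1.79999160e+02, -1.16946210e-03,  1.64873657e+01]), 'wrist_force': array([0.0258409 , 0.65679266, 0.27045644]), 'moment': array([-0.01342644, -0.00566562,  0.02854515]), 'grip_force': 0.0, 'grip_width': 85.70440697418351}
```

```bash
python3 -c "
import cv2
for n in('side','top'):print(cv2.imread(f'pics/{n}0.png').shape)"
```

```text
(400, 640, 3)
(400, 640, 3)
```

View pics/side0.png

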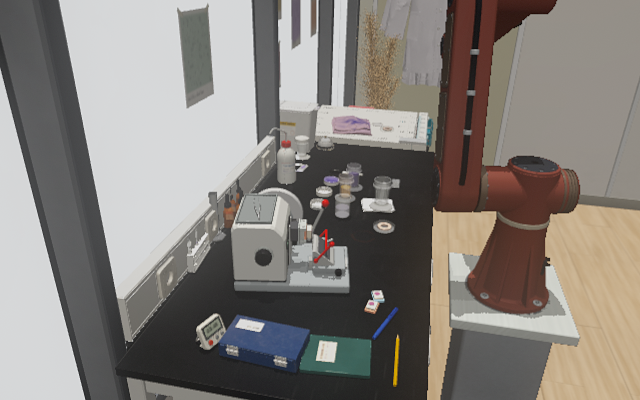

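View pics/top0.png

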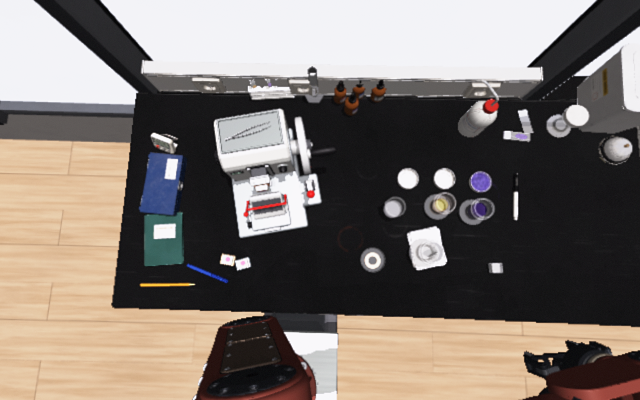

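The side picture shows the microtome at about (290,240), with its red knob at (325,203) and the guard at (325,247). In the top picture it is at about (268,172), with the crank grip at (323,151), the knob at (310,194) and the guard bar at (267,207). I'll enlarge both views to pick feature points.

```bash
python3 -c "
import cv2
a=cv2.imread('pics/side0.png')[180:300,225:365];cv2.imwrite('pics/sc.png',cv2.resize(a,None,fx=5,fy=5,interpolation=2)[:600])
a=cv2.imread('pics/top0.png')[100:240,205:345];cv2.imwrite('pics/tc.png',cv2.resize(a,None,fx=4.285,fy=4.285,interpolation=2)[:600])"
```

```text
(no output)
```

View pics/sc.png

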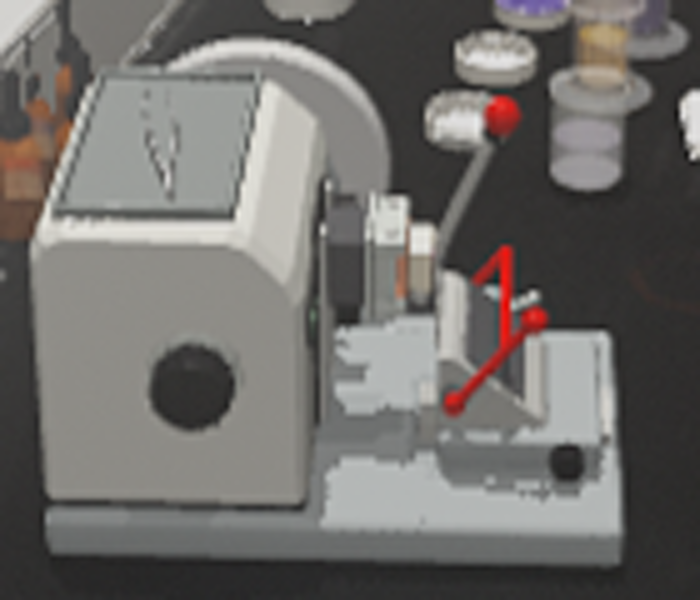

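View pics/tc.png

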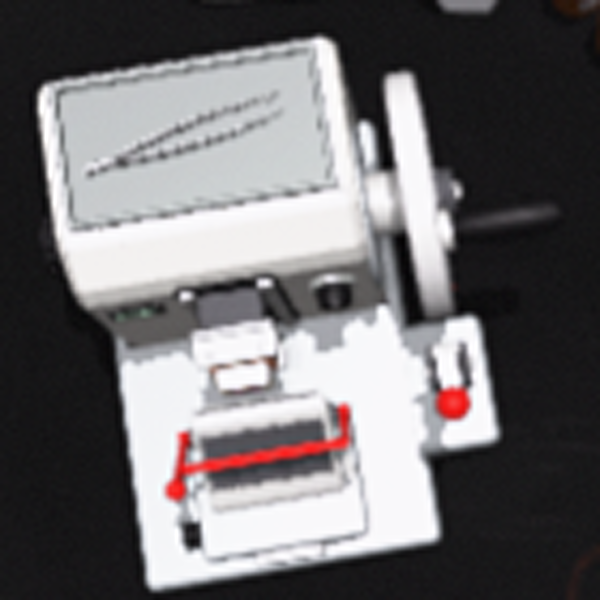

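The enlarged views show the base corners, hinge ends, guard ball, knob and grip end clearly. I'll fit the pose and the three joint angles jointly.

```bash
cat > fit.py <<'E'
import numpy as np, cv2
from scipy.optimize import least_squares
from station import *
C={n:get_calibration(n) for n in("side","top")}
def proj(n,X):
    c=C[n];K=np.array([[c["fx"],0,c["cx"]],[0,c["fy"],c["cy"]],[0,0,1.]])
    return cv2.projectPoints(np.array([X],float),cv2.Rodrigues(np.array(c["R"]))[0],np.array(c["t"],float),K,np.array(c["D"]))[0][0,0]
s,c=np.sin,np.cos
grip_=lambda q,y=-175:(45-60*s(q),y,120+60*c(q))
knob_=lambda q:(-52-120*s(q),-125,45+120*c(q))
ball_=lambda q:(-75+66*s(.35-q),53,75+66*c(.35-q))
def W(p,m):
    x,y,a=p[:3];m=np.asarray(m,float);return np.array([x+c(a)*m[0]-s(a)*m[1],y+s(a)*m[0]+c(a)*m[1],m[2]])
E
cat > f1.py <<'E'
from fit import *
S=lambda u,v:(u/5+225-.4,v/5+180-.4); T=lambda u,v:(u/4.285+205-.4,v/4.285+100-.4)
obs=[("side",S(620,565),lambda p:(-165,100,0)),("side",S(48,554),lambda p:(135,100,0)),("side",S(622,537),lambda p:(-165,100,p[3])),
("side",S(612,333),lambda p:(-165,-100,p[3])),
("top",T(150,588),lambda p:(-165,100,p[3])),("top",T(440,540),lambda p:(-165,-100,p[3])),
("side",S(455,403),lambda p:(-75,53,75)),("top",T(185,437),lambda p:(-75,53,75)),("top",T(344,410),lambda p:(-75,-53,75)),
("side",S(536,320),lambda p:ball_(p[6])),("top",T(176,490),lambda p:ball_(p[6])),
("side",S(502,116),lambda p:knob_(p[5])),("top",T(454,404),lambda p:knob_(p[5])),
("top",T(552,212),lambda p:grip_(p[4],-208)),("top",T(465,224),lambda p:grip_(p[4],-155))]
f=lambda p:np.concatenate([proj(n,W(p,m(p)))-uv for n,uv,m in obs])
r=least_squares(f,[600,130,.1,20,.75,.42,1.2],x_scale=[100,100,.1,10,.1,.1,.1],loss="soft_l1")
p=r.x;print(p.round(3));print(f(p).reshape(-1,2).round(1).tolist())
print("sd",np.sqrt(np.diag(np.linalg.inv(r.jac.T@r.jac))).round(3))
np.save("p.npy",p)
for n,m in dict(grip=grip_(p[4]),knob=knob_(p[5]),ball=ball_(p[6]),gripup=grip_(0)).items():print(n,W(p,m).round(1))
for n,z in(("beaker",70),("petri_dish",13),("jar_orange",93)):
    im=get_image("top");e=spot_in(n,"top")[0]["extent"];g=least_squares(lambda X:proj("top",(X[0],X[1],z/2))-e[:2],[500,0]).x;print(n,g.round(0))
E
python3 f1.py
```

```text
[5.88492e+02 6.59920e+01 2.05000e-01 2.56430e+01 6.80000e-01 3.99000e-01
 1.02800e+00]
[[0.1, 2.4], [-1.0, 2.3], [0.1, -0.1], [-0.8, 0.1], [-0.3, 1.2], [0.4, 0.1], [-0.7, -0.2], [-0.3, 0.6], [-0.0, 0.3], [-0.5, -0.2], [0.0, 0.6], [-0.3, -0.4], [-0.2, 0.5], [1.2, -0.5], [1.5, 0.2]]
sd [1.081 1.55  0.011 2.399 0.055 0.024 0.04 ]
grip [ 631.3 -103.9  166.7]
knob [517.4 -76.5 155.6]
ball [463.7  94.2 126.4]
gripup [668.2 -96.2 180. ]
beaker [ 508. -311.]
petri_dish [ 354. -259.]
jar_orange [ 506. -440.]
```

```bash
sed -i 's/^("side",S(612/#&/; s/obs=\[.*537),/obs=[("side",S(622,537),/; s/^#//' f1.py; sed -i '/^for n,z/,$d' f1.py; python3 f1.py
cat > go.py <<'E'
from fit import *
p=np.load("p.npy");A=float(np.degrees(p[2]));O=[180,0,A]
P=lambda x,y,z:[float(v) for v in W(p,(x,y,z))]
def st(l=""):
    o=get_obs();d=o["tcp_pos"]-np.array([p[0],p[1],0]);a=p[2]
    f=o["wrist_force"]
    print(l,"t%.1f"%o["t"],"m",np.round([c(a)*d[0]+s(a)*d[1],-s(a)*d[0]+c(a)*d[1],d[2]],1),"f",np.round([c(a)*f[0]+s(a)*f[1],-s(a)*f[0]+c(a)*f[1],f[2]],1))
E
python3 - <<'E'
from go import *
print(globals().get("grasp_offset"))
for q in[(-45,-182,300),(-45,-182,152),(23,-182,152),(-130,-125,140),(-74,-125,148),(-150,62,118),(-70,62,131)]: print(q,np.round(P(*q)),solve_ik(P(*q),O))
E
```

```text
[5.88652e+02 6.69100e+01 2.09000e-01 2.57420e+01 6.95000e-01 4.05000e-01
 1.03000e+00]
[[0.1, -0.1], [-1.1, 0.1], [-0.4, 1.2], [0.3, -0.1], [-0.8, -0.1], [-0.5, 0.6], [-0.3, 0.1], [-0.6, -0.1], [-0.1, 0.6], [-0.4, -0.2], [-0.4, 0.5], [0.8, -0.6], [1.1, 0.3]]
sd [1.243 1.549 0.012 2.41  0.056 0.025 0.041]
grip [ 631.4 -102.9  166.1]
knob [517.4 -75.9 155.3]
ball [463.7  94.6 126.3]
gripup [668.9 -95.  180. ]
18.700000000000003
(-45, -182, 300) [ 582. -120.  300.] [-1.84479427e+01  6.02312887e+00  9.23430040e+01 -2.54444375e-14
  8.16338672e+01  5.95974293e+01]
(-45, -182, 152) [ 582. -120.  152.] [-1.84479427e+01  1.32859214e+01  1.00396103e+02 -2.54444375e-14
  6.63179754e+01  5.95974293e+01]
(23, -182, 152) [ 649. -106.  152.] [-1.54221053e+01  2.04243595e+01  9.13416628e+01 -2.54444375e-14
  6.82339777e+01  6.26232667e+01]
(-130, -125, 140) [487. -82. 140.] [-1.77275906e+01  2.23723467e+00  1.14294360e+02 -2.54444375e-14
  6.34684050e+01  6.03177814e+01]
(-74, -125, 148) [542. -71. 148.] [-1.47864101e+01  7.98528235e+00  1.07092606e+02 -2.54444375e-14
  6.49221114e+01  6.32589619e+01]
(-150, 62, 118) [429.  96. 118.] [ 3.51600562e+00 -2.84837382e+00  1.22068659e+02 -2.54444375e-14
  6.07797145e+01  8.15613776e+01]
(-70, 62, 131) [507. 113. 131.] [ 4.82416875e+00  6.05720453e+00  1.11305651e+02 -2.54444375e-14
  6.26371447e+01  8.28695408e+01]
```

```bash
python3 - <<'E'
from go import *
o=get_obs();move_l([float(o["tcp_pos"][0]),float(o["tcp_pos"][1]),300],speed=250)
grip(0);st("shut");print(get_obs()["grip_width"])
goto(P(-50,-182,300),O);move_l(P(-50,-182,152),speed=200);st("down")
for x in(-26,-20,-16,-12,-6,0,12,20): move_l(P(x,-182,152),speed=35);st()
for n in("side","top"): cv2.imwrite(f"pics/{n}1.png",get_image(n)[:,:,::-1])
a=cv2.imread('pics/top1.png')[100:240,205:345];cv2.imwrite('pics/tc1.png',cv2.resize(a,None,fx=4.285,fy=4.285,interpolation=2)[:600])
E
```

```text
shut t2.8 m [-540.3 -566.6  300. ] f [-0.3 -0.4  0.2]
-0.17532484749554822
down t5.9 m [ -49.1 -182.8  153.3] f [-0.5  0.3 -0.4]
 t6.7 m [ -26.2 -181.9  151.8] f [-0.4 -0.1 -1. ]
 t7.1 m [ -19.8 -182.   152.1] f [-0.2  0.1 -0.6]
 t7.3 m [ -16.2 -182.   152. ] f [-1.3  0.5  0.8]
 t7.6 m [ -15.5 -182.   152.5] f [-12.3  -0.1   7.4]
 t7.9 m [  -7.5 -182.5  152.6] f [-6.  -0.8  4.3]
 t8.2 m [  -0.4 -182.4  152.3] f [-4.6 -0.7  3.3]
 t8.7 m [  12.7 -181.7  151.7] f [-0.8  0.3  0.5]
 t9.1 m [  20.7 -181.9  151.9] f [0.2 0.3 0.9]
```

View pics/tc1.png

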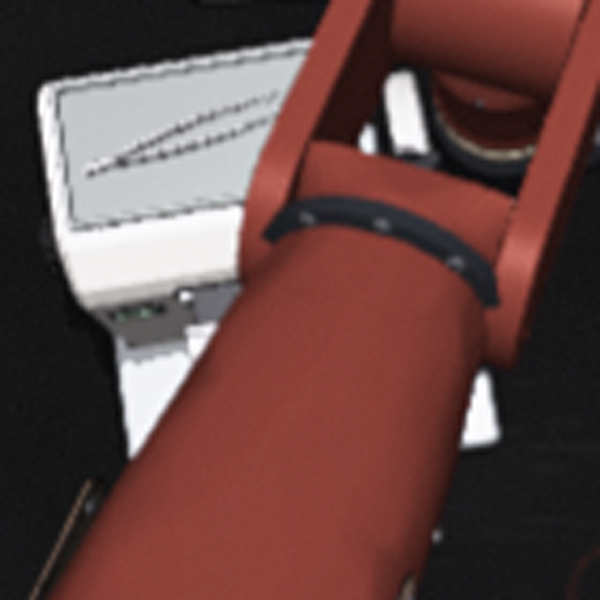

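The arm hides the wheel. The force dropped to zero, so the grip may have run ahead. I'll back off to the right and look.

```bash
python3 - <<'E'
from go import *
move_l(P(-10,-182,152),speed=120);move_l(P(-30,-182,260),speed=250);goto(P(-120,-400,280),O);st()
for n in("side","top"): cv2.imwrite(f"pics/{n}2.png",get_image(n)[:,:,::-1])
a=cv2.imread('pics/top2.png')[100:240,205:345];b=cv2.imread('pics/side2.png')[180:300,225:365]
cv2.imwrite('pics/c2.png',cv2.resize(a,None,fx=4.285,fy=4.285,interpolation=2)[:600])
E
```

```text
t11.2 m [-119.7 -398.6  278.6] f [ 0.4 -0.3 -0.2]
```

View pics/c2.png

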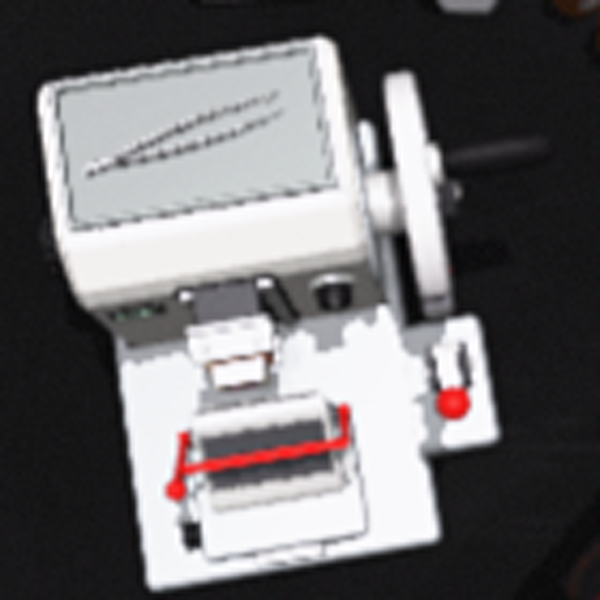

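The grip's end is now at crop (543,147) and its root at (455,157). I'll turn these into an angle.

```bash
python3 - <<'E'
from fit import *
p=np.load("p.npy");T=lambda u,v:np.array((u/4.285+205-.4,v/4.285+100-.4))
for q in(.695,.1,0,-.1,-.2,-.3): print(q,[((proj("top",W(p,grip_(q,y)))-(205,100)+.4)*4.285).round(0).tolist() for y in(-208,-155)])
E
```

```text
0.695 [[556.0, 210.0], [470.0, 225.0]]
0.1 [[546.0, 152.0], [460.0, 168.0]]
0 [[544.0, 142.0], [458.0, 158.0]]
-0.1 [[542.0, 133.0], [456.0, 149.0]]
-0.2 [[541.0, 124.0], [454.0, 140.0]]
-0.3 [[539.0, 116.0], [453.0, 132.0]]
```

q is about 0.02 ± 0.05, which is inside the notch's tolerance. Next is the lever.

```bash
python3 - <<'E'
from go import *
goto(P(-155,-125,260),O);move_l(P(-155,-125,143),speed=200);move_l(P(-128,-125,143),speed=100);st("near")
for x in list(range(-122,-86,6))+list(range(-86,-66,2)):
    move_l(P(x,-125,143+10*(x+122)/48),speed=40);st()
    if x>-115 and np.linalg.norm(get_obs()["wrist_force"])>14: wait(.3);st("settle");break
E
```

```text
near t13.5 m [-127.2 -125.4  144.1] f [-0.8  0.4 -0.5]
 t13.8 m [-122.  -125.   143.1] f [-0.5  1.4  0.7]
 t14.1 m [-115.7 -125.   144.3] f [ 0.4  0.2 -0.2]
 t14.4 m [-109.5 -125.1  145.6] f [-1.   0.1 -0.1]
 t14.7 m [-103.5 -125.1  146.9] f [ 0.1  0.  -0. ]
 t15.0 m [ -97.5 -125.1  148.1] f [0.5 0.3 1.1]
 t15.3 m [ -91.5 -125.1  149.4] f [ 0.2 -0.2  0.8]
 t15.6 m [ -85.5 -125.1  150.6] f [ 0.4  0.2 -0.4]
 t15.8 m [ -83.9 -125.   150.9] f [-0.1  0.6 -0.8]
 t16.1 m [ -81.9 -125.   151.4] f [0.  0.2 0.1]
 t16.3 m [ -79.8 -125.   151.8] f [ 0.1  0.4 -0.9]
 t16.6 m [ -77.8 -125.   152.2] f [-0.4  0.3  0.3]
 t16.8 m [ -75.8 -125.   152.7] f [-0.7 -0.7  1. ]
 t17.1 m [ -75.  -125.   152.7] f [-4.1 -1.2  0.5]
 t17.3 m [ -74.8 -124.9  152.6] f [-9.1 -0.7  2.9]
 t17.6 m [ -74.7 -124.9  152.7] f [-12.5  -1.6   4.5]
 t17.8 m [ -74.5 -124.9  152.7] f [-18.5  -1.3   6.1]
settle t18.1 m [ -74.5 -124.9  152.7] f [-17.1  -1.2   6.7]
```

The lever stopped against a firm stop at x = -74.5, where home is -74, so it's home. The guard is next.

```bash
python3 - <<'E'
from go import *
move_l(P(-110,-125,155),speed=150);move_l(P(-150,-125,270),speed=250)
goto(P(-175,62,260),O)
for n in("side",): cv2.imwrite("pics/side3.png",get_image(n)[:,:,::-1])
z=lambda x:75+np.sqrt(66**2-min(66,abs(x+18+75))**2)-8
move_l(P(-175,62,117),speed=200);move_l(P(-145,62,117),speed=100);st("near")
for x in list(range(-139,-79,6))+list(range(-79,-62,2)):
    move_l(P(x,62,max(117,z(x))),speed=40);st()
    if x>-84 and np.linalg.norm(get_obs()["wrist_force"])>9: wait(.3);st("settle");break
E
```

```text
near t21.3 m [-144.4   61.9  117.8] f [-0.1 -1.4 -0.6]
 t21.6 m [-139.   62.  117.] f [ 0.   0.5 -0.2]
 t21.9 m [-132.5   61.9  119.8] f [-1.3  0.6 -0.4]
 t22.3 m [-126.6   62.   123.9] f [-0.8 -0.1  1.1]
 t22.6 m [-120.4   62.   127.1] f [0.1 1.5 0.9]
 t22.9 m [-114.4   62.   129.5] f [-0.5  0.3  0.5]
 t23.2 m [-108.5   61.9  131.2] f [0.2 0.3 0.8]
 t23.5 m [-102.5   61.9  132.4] f [-0.1 -0.3  0. ]
 t23.8 m [-96.5  61.9 133. ] f [-0.4  0.6 -0.9]
 t24.1 m [-90.6  61.9 133. ] f [-0.2  0.2 -0. ]
 t24.4 m [-84.7  62.  132.5] f [ 0.1  0.1 -0.8]
 t24.7 m [-78.7  61.9 131.5] f [-0.1 -0.6  0.1]
 t25.0 m [-76.9  62.  131. ] f [ 0.2 -0.9 -0.1]
 t25.2 m [-74.9  62.  130.5] f [-0.4  0.3 -1. ]
 t25.5 m [-72.9  62.  129.9] f [ 0.4 -0.1 -0.3]
 t25.7 m [-70.9  62.  129.2] f [-0.3  0.5  0.2]
 t26.0 m [-68.9  62.  128.4] f [-0.3  0.4 -0.9]
 t26.2 m [-67.2  62.1 127.5] f [-1.4 -0.3  0.1]
 t26.5 m [-65.8  62.6 126.5] f [-3.5  2.2  2.6]
 t26.7 m [-65.2  62.8 125.4] f [-7.9  2.5  6.7]
settle t27.0 m [-65.3  62.8 125.4] f [-7.6  3.2  5.1]
```

```bash
python3 - <<'E'
from go import *
move_l(P(-110,62,135),speed=150);move_l(P(-165,62,270),speed=250);goto(P(-150,-400,280),O);st()
ims=[]
for n,(r,k) in dict(side=(180,225),top=(120,225)).items():
    im=get_image(n)[:,:,::-1];cv2.imwrite(f"pics/{n}4.png",im);ims.append(cv2.resize(im[r:r+120,k:k+(140 if n=="side" else 100)],None,fx=3.3,fy=3.3,interpolation=2)if 0 else cv2.resize(im[r:r+120,k:k+125],(400*125//125,384),interpolation=2))
cv2.imwrite("pics/c4.png",cv2.hconcat(ims))
E
```

```text
t29.9 m [-149.3 -398.8  280. ] f [-0.4  0.   0.1]
```

View pics/c4.png

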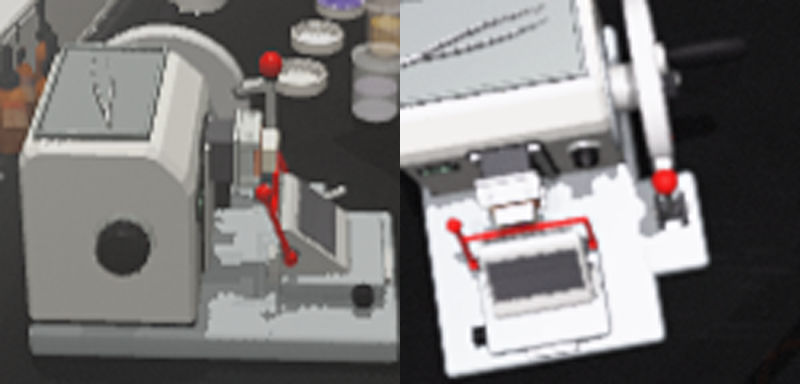

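The lever is upright at (270,65) with its tooth on the rim. The guard has swung over, with its ball at (263,191) in the side view and (453,226) in the top view. I'll check these against the predicted home positions.

```bash
python3 - <<'E'
from fit import *
p=np.load("p.npy")
S=lambda u,v:np.array((u/3.2+225-.4,v/3.2+180-.4));T=lambda u,v:np.array(((u-400)/3.2+225-.4,v/3.2+120-.4))
for nm,f,a,b in(("ball",ball_,S(263,191),T(453,226)),("knob",knob_,S(270,65),T(665,181))):
    r=least_squares(lambda q:np.r_[proj("side",W(p,f(q[0])))-a,proj("top",W(p,f(q[0])))-b],[.0]);print(nm,r.x.round(3),r.fun.round(1))
r=least_squares(lambda q:proj("top",W(p,grip_(q[0],-208)))-T(743,44),[0.]);print("grip",r.x,r.fun)
E
```

```text
ball [0.007] [-0.2  0.1 -0.   0.3]
knob [0.013] [-0.3 -0.7 -0.5  0.4]
grip [0.02349574] [-0.071019    0.01368565]
```

All three joints read home within measurement error, so I'm handing in.

```bash
python3 -c "
from station import *
print(get_obs()['t']);print(sign_off())"
```

```text
30.0083
the job is handed in; nothing more can be done
None
```

The microtome is made safe and the job is handed in at 30 s: crank grip up, lock lever home in the notch and guard over the blade, in that order, all within 0.03 rad of home in the last pictures.

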